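# Fit-up check of a plunger over a pressure cell

### The job

Take the round cover off the pressure cell and set it, knob up, on the round rubber pad. Then pick up the plunger by its flat tab, carry it over the aluminium guard rail without touching the rail, and finish while holding it upright and still about a centimetre above the collar of the open cell, centred on the bore, with its cross pin lined up with the two notches in the collar and never touching the cell. Do not let go of the plunger at the end, and leave the other things on the bench where they are.

Things in the scene. Friction and masses are not known exactly. Their poses are not given: they have to be found in the camera images.
- cell: Upright steel pressure cell fixed to the bench, either side of the rail: body 92 mm across, foot flange 120 mm across, 90 mm high. Bore 42 mm across. The collar on top (12 mm high, opening 46 mm) has two open notches 18 mm wide, at the cell's +x and -x. A small port sticks out at +y, to 70 mm from the axis, 45 mm up. Origin: on the axis at the bench surface; z up.
- cell_mouth (a point): Centre of the cell's mouth: on the bore axis, level with the top of the collar, 90 mm above the bench. Axes as the cell's (notches at +x and -x).
- cover: Loose aluminium cover disc, 84 mm across and 8 mm thick, with a black round knob 24 mm across and 30 mm tall on top (38 mm high in all), 0.14 to 0.24 kg. It lies centred on the cell's collar at the start. Origin: centre of its underside; z up.
- plunger: Loose steel plunger standing upright across the rail from the cell, 0.45 to 0.75 kg, 113 mm high. Round shaft 36 mm across, 75 mm high (foot tapers to 30 mm); cross pin 10 mm thick, 84 mm long along x, centred 30 mm up; on top a flat upright tab 50 mm long along x, 12 mm thick along y, from 75 to 113 mm up. Either way round is the same. Origin: centre of the foot's underside; z up.
- pad: Round black rubber pad stuck to the bench, 120 mm across and 4 mm thick, the spot for the cover. Origin: centre of its underside; its top is 4 mm above the bench. It may lie on either side of the rail.
- rail: Guard rail: aluminium profile beam on two feet, fixed to the bench, 360 mm long (its x axis, pointing roughly away from the robot), 40 mm wide, top 70 mm above the bench. It divides the bench into left and right. Origin: under its middle, at the bench surface.
- wrench_a: Loose steel wrench lying flat, 150 mm long, about 30 mm wide, 8 mm thick, beside the rail on the left. Bystander. Origin: middle of its underside, x along it.
- wrench_b: Loose steel wrench lying flat, 130 mm long, about 30 mm wide, 8 mm thick, beside the rail on the right. Bystander. Origin: middle of its underside, x along it.
- jar: Loose closed glass jar with a steel cap, 52 mm across, 70 mm high, across the rail from the pad. Bystander. Origin: centre of its underside.
- sleeve: Loose short steel tube, 44 mm across, 35 mm high, far left. Bystander. Origin: centre of its underside.
- nut: Loose stepped brass fitting, 48 mm across, 26 mm high, far right. Bystander. Origin: centre of its underside.
- driver: Loose screwdriver with a black handle, 180 mm long, lying near the robot on the right. Bystander. Origin: within its length, on the bench side.

How it is judged (in metres and radians):
On the way, in this order (a step that is already met when the one before it is completed fails the run):
1. the cover lies on the rubber pad, knob up, let go and at rest, with its centre within 20 mm of the pad's centre (horizontal distance between cover and pad below 0.02 m and z of cover in the frame of pad below 0.009 m and angle between cover's own z axis and vertical below 0.08 rad and contact force between the fingers and cover below 0.1 N and linear speed of cover below 0.02 m/s), for 0.2 s.
2. the plunger passes over the rail: its foot above the beam's top, between the beam's ends (z of plunger in the frame of rail above 0.07 m and y of plunger in the frame of rail between -0.035 and 0.035 m and x of plunger in the frame of rail between -0.18 and 0.18 m), for 0.02 s.
At the end, for the whole second after the job is handed in: Plunger held in the fingers only (over 2 N) and still, foot 3 to 18 mm above the collar, within 6 mm of the bore axis, upright within 5 degrees, pin within 8 degrees of the notches, not touching the cell; cover flat, knob up and free on the pad, centred within 20 mm (all of step 1 and horizontal distance between plunger and cell_mouth below 0.006 m and z of plunger in the frame of cell_mouth between 0.003 and 0.018 m and angle between plunger's own z axis and vertical below 0.09 rad and angle between the x axis of plunger and the x axis of cell, either way round below 0.14 rad and linear speed of plunger below 0.015 m/s and angular speed of plunger below 0.1 rad/s and contact force between the fingers and plunger above 2 N and contact force between plunger and cell below 0.05 N); the arm keeps its last pose, push and grip.
It fails at once if the rail is touched (more than 2 N) (contact force between rail and anything else above 2 N).
It fails at once if the plunger touches the cell (more than 1 N) (contact force between plunger and cell above 1 N).
It fails at once if a bystander is moved more than 30 mm (distance of any of wrench_a, wrench_b, jar, sleeve, nut, driver from where it was at the start of the episode above 0.03 m).
It also fails if it takes over 69 s, if anything falls off the work surface, if the arm or the gripper's body presses on something with over 40 N, if the wrist force passes 120 N, or if a joint passes its speed limit or range.

### The arm

A 6-joint arm with a two-finger parallel gripper is mounted at the origin on the work surface. World frame = base frame: x ahead of the robot, y to its left, z up, the work surface at z = 0. Lengths are in m, angles in degrees, forces in N, time in s.
With the tool pointing down it reaches from about 0.25 to 0.725 m from the base axis. Payload 9.7 kg.
Tool frame: the origin (TCP) lies between the finger pads; the fingertips stand 25 mm ahead of it and the grasp point (between the pads) lies 6 mm ahead of it; z points along the fingers, y is the line along which they close (so a half turn about z gives the same grasp; the last joint's range is limited). The gripper opens to 85 mm and grips with 20 to 120 N. Pads are 22 mm wide; open, the fingers measure 114 mm over their backs; the gripper's body (76 mm by 85 mm) begins 54 mm behind the grasp point. The pads swing forward as they close: fully open they stand 13 mm farther back than shut.
Start: joints at [-75.115, 4.979, 10.078, 95.1, 0, 90], TCP at [0.141, -0.532, 0.256] pointing down, gripper open.
Joint ranges: [-179.16, 179.16], [-48.56, 103.87], [-65.8, 70.77], [-126.05, 130.52], [-82.76, 87.17], [-180, 180]. Speed limits (degrees/s): [127.2, 127.2, 147.25, 180, 180, 180].

### API

Orientations are given as [roll, pitch, yaw] about the fixed x, y, z axes, in that order (R = Rz(yaw) Ry(pitch) Rx(roll)).
In Python, from workcell import bot, cams gives the robot as it stands (bot), with the cameras (cams).
- The arm moves only by the shell command python3 drive.py [FORCE], which reads ROWS from standard input. ROWS is a JSON list of rows, 1 to 5 of them, each an object with the fields sx, sy, sz (the shift in m), turn (a turn about the tool's z in degrees), jaw (the finger opening in m); a field left out counts as zero (the opening has to be given); each row is the pose to reach, as a shift and turn from the pose commanded when the command began, along the tool's axes at that moment; what a row does not reach only later rows make up. A row lasts 1/12 s, in which the tool goes at most 0.0417 m and 7.16 degrees, less where a joint would pass 70% of its speed; a pose out of reach is approached as far as the arm can. The fingers move at their own pace and stop on an object; FORCE is the grip in N (left out, the last holds). Time passes only in rows, so rows that do not move let the fingers close. It prints the time, the measured TCP pose, the force, the opening and the grip force at its end. Input that does not fit is refused with a message, and nothing moves.
- bot.get_obs(): the state, without advancing time (a new reading comes with each control period).
- cams.camera(name): name is "scene" or "top"; returns the picture (480x640x3 uint8, blue, green, red); there is no depth.
- cams.camera_info(name): a dict with "mtx" (3x3 intrinsics, pixels), "extrinsics" (4x4, takes a point from camera to world coordinates). Camera axes: x right, y down, z forward; pixel columns grow to the right and rows downward; lengths in m; the calibration is good to about 2 mm. A picture is of the moment at which its call begins. camera_info takes no time and is no camera call.
- bot.job_done(): hands the job in; it is judged then, once.
The state is a dict: "time": time; "q": joint angles; "qd": joint speeds; "joint_efforts": joint torques, N m; "ee_pos": TCP position; "tcp_rot": TCP orientation; "wrist_force": force on the tool from outside, world axes, zero at the start; "torque": the same for the moment, N m; "opening": finger opening in m; "grasp_force": force on a finger pad.
Only numpy, scipy, OpenCV 4.12 (cv2) and the standard library are available. Lean on these libraries where they do the work, as an engineer would, in place of code of your own. Each camera call takes 0.05 s, during which the arm holds its last target. There are 200 camera calls.

## Working session

There is one attempt and no reset: what is moved stays moved. The work goes in short steps, Python scripts to look and compute and a shell command to move; the robot and the scene stay as the last step left them, time stands still between calls to the robot, and variables do not carry over. Pictures are saved under pics/ and viewed, at most 10 in all, crops included, and the job is handed in when it is done.

```bash
ls; mkdir -p pics; python3 - <<'E'
from workcell import bot, cams
import cv2, numpy as np
for n in("scene","top"):
    im=cams.camera(n); cv2.imwrite(f"pics/{n}0.png",im)
    i=cams.camera_info(n); print(n,np.round(i["mtx"],1).tolist(),np.round(i["extrinsics"],4).tolist())
o=bot.get_obs(); print(o)
E
```

```text
drive.py
pics
workcell.py
scene [[444.5, 0.0, 320.3], [0.0, 444.5, 239.9], [0.0, 0.0, 1.0]] [[0.1153, 0.6355, -0.7634, 1.249], [0.9932, -0.0837, 0.0804, -0.0801], [-0.0128, -0.7675, -0.6409, 0.7387], [0.0, 0.0, 0.0, 1.0]]
top [[610.1, 0.0, 312.5], [0.0, 610.1, 238.4], [0.0, 0.0, 1.0]] [[-0.0186, -0.9987, 0.047, 0.3936], [-0.9998, 0.0187, 0.0015, 0.0066], [-0.0024, -0.047, -0.9989, 1.3235], [0.0, 0.0, 0.0, 1.0]]
{'time': 0.1, 'q': array([-7.51139964e+01,  5.00760708e+00,  1.00395592e+01,  9.50985138e+01,
        1.27952908e-03,  9.00009294e+01]), 'qd': array([-0.01248377, -0.06214095,  0.12811343, -0.00247757,  0.00967856,
       -0.02832111]), 'joint_efforts': array([ 3.63114141e-04, -5.21558654e+01,  4.65655804e+01,  1.59069349e-02,
        1.44454663e-05,  1.55049776e-05]), 'ee_pos': array([ 0.1412562 , -0.53137959,  0.25566228]), 'tcp_rot': array([-1.79933438e+02, -1.27844854e-03,  1.48850727e+01]), 'wrist_force': array([ 0.24381934, -0.29721476,  0.54663879]), 'torque': array([-0.00209472,  0.03563607, -0.08862411]), 'grasp_force': 0.0, 'opening': 0.08504287655923241}
```

View pics/top0.png

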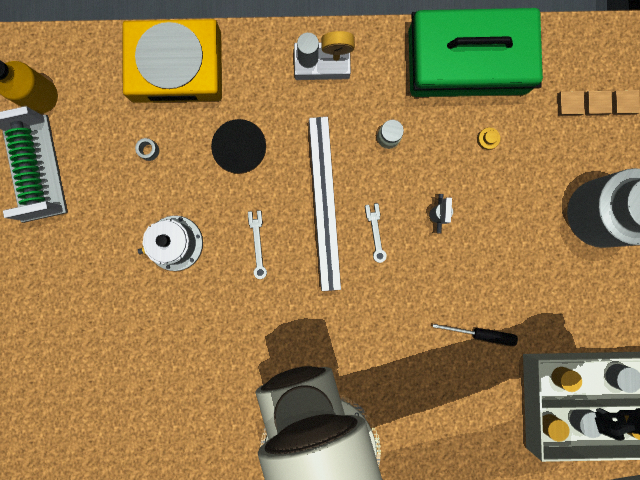

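View pics/scene0.png

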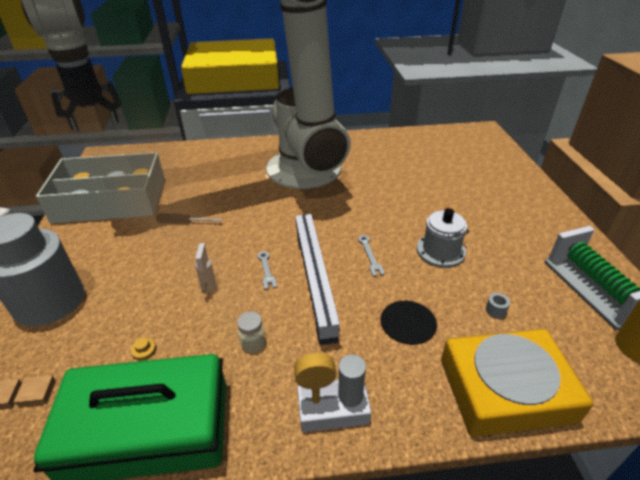

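The top view shows the cell with its cover at about (168,242) and the port near (141,251). The pad is at (239,146), the rail runs from (318,118) to (331,290), and the plunger is at (442,213). The scene view shows the plunger at (205,268), the cover knob at (448,215) and the pad at (409,321). Next I'll zoom in on the cell and the plunger in both views.

```bash
cat > h.py <<'E'
import numpy as np, cv2
from workcell import bot, cams
I={n:cams.camera_info(n) for n in("scene","top")}
def ray(n,u,v):
    T=np.array(I[n]["extrinsics"]);d=T[:3,:3]@np.linalg.solve(np.array(I[n]["mtx"]),[u,v,1.]);return T[:3,3],d
def plane(n,u,v,z):
    o,d=ray(n,u,v);return (o+d*(z-o[2])/d[2])
def proj(n,p):
    T=np.array(I[n]["extrinsics"]);c=T[:3,:3].T@(np.array(p)-T[:3,3]);q=np.array(I[n]["mtx"])@c;return q[:2]/q[2]
def two(a,b): # a=(u,v) top, b=(u,v) scene
    o1,d1=ray("top",*a);o2,d2=ray("scene",*b)
    s=np.linalg.lstsq(np.c_[d1,-d2],o2-o1,rcond=None)[0];p,q=o1+s[0]*d1,o2+s[1]*d2
    return (p+q)/2,np.linalg.norm(p-q)
def blobs(m,mn=20):
    n,l,s,c=cv2.connectedComponentsWithStats(m.astype(np.uint8),connectivity=8)
    return [(s[i].tolist(),c[i].round(1).tolist()) for i in range(1,n) if s[i][4]>=mn]
E
python3 - <<'E'
import cv2,numpy as np
t=cv2.imread("pics/top0.png");s=cv2.imread("pics/scene0.png")
z=lambda im,u,v,w,h,k:cv2.resize(im[v:v+h,u:u+w],None,fx=k,fy=k,interpolation=cv2.INTER_NEAREST)
a=z(t,130,200,80,75,4.875*0+5);b=z(t,410,175,80,75,5);c=z(s,405,195,80,60,5)[:225*1+75];d=z(s,175,235,80,60,5)
cv2.imwrite("pics/crop0.png",cv2.resize(np.vstack([np.hstack([a,b]),np.hstack([c[:300],d[:300]])]),(711,600),interpolation=cv2.INTER_AREA) if 0 else np.vstack([np.hstack([a,b])[:300],np.hstack([c,d])[:300]]))
E
```

```text
(no output)
```

View pics/crop0.png

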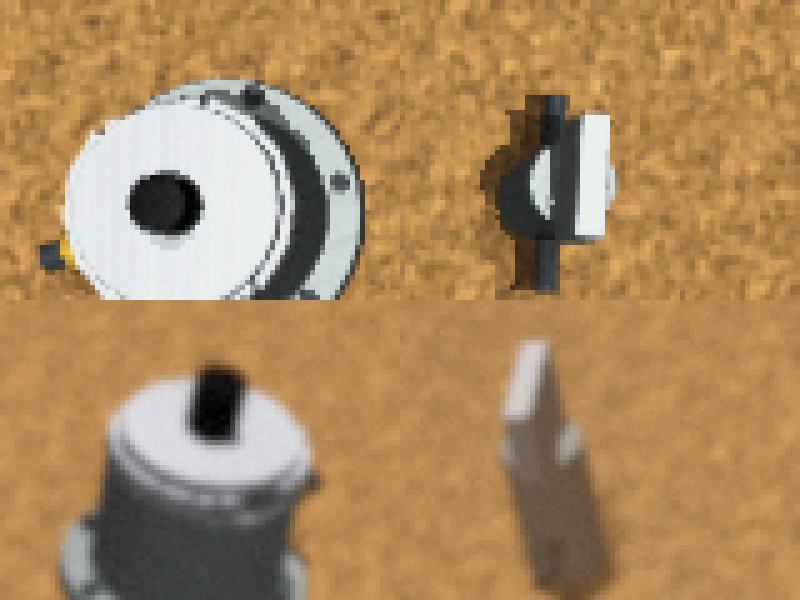

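The crops show the white top of the plunger's tab in the top view at columns 445–452, rows 198–222. Its dark pin runs from about (440,194) to (437,233). The cover disc is centred near (165,241) with the dark knob at about (163,241), and the port is at about (140,251). Next step is to measure these.

```bash
cat > m.py <<'E'
from h import *
t=cv2.imread("pics/top0.png");s=cv2.imread("pics/scene0.png");g=t.min(2);mx=t.max(2)
def win(m,u0,u1,v0,v1):
    k=np.zeros_like(m);k[v0:v1,u0:u1]=m[v0:v1,u0:u1];return k
def cont(m): 
    c,_=cv2.findContours(m.astype(np.uint8),cv2.RETR_EXTERNAL,cv2.CHAIN_APPROX_NONE);return max(c,key=cv2.contourArea)
def hom(n,u,v,z): return plane(n,u,v,z)
# tab top (white) -> world outline
m=win(g>200,440,456,190,230);vs,us=np.nonzero(m)
P=np.array([plane("top",u,v,.113)[:2] for u,v in zip(us,vs) if u>=443],np.float32)
print("tab rect",cv2.minAreaRect(P),"mean",P.mean(0))
# pin (dark) rows ends
m=win(mx<75,430,446,185,240)
for (r0,r1) in((194,201),(224,233)):
    vs,us=np.nonzero(m[r0:r1]);print("pin",us.mean(),vs.mean()+r0,plane("top",us.mean(),vs.mean()+r0,.035))
# pad
c=cont(win(mx<60,200,275,110,180));W=np.array([plane("top",*p[0],.004)[:2] for p in c],np.float32);print("pad",cv2.fitEllipse(W))
# cover disc
c=cont(win(g>180,135,190,210,270));c=cv2.convexHull(c);W=np.array([plane("top",*p[0],.098)[:2] for p in c],np.float32);print("cover",cv2.fitEllipse(W),cv2.minEnclosingCircle(W))
c=cont(win(mx<60,150,172,228,250));W=np.array([plane("top",*p[0],.128)[:2] for p in c],np.float32);print("knob",cv2.boundingRect(c),W.min(0),W.max(0))
# port
print("port blobs",blobs(win(mx<90,133,147,240,260),5))
# flange: grey pixels low saturation, right edge
hsv=cv2.cvtColor(t,cv2.COLOR_BGR2HSV);m=win((hsv[...,1]<70),130,212,205,280);c=cont(m)
W=np.array([plane("top",*p[0],.005)[:2] for p in c if p[0][0]>176],np.float32)
A=np.c_[2*W,np.ones(len(W))];x=np.linalg.lstsq(A,(W**2).sum(1),rcond=None)[0];print("flange z.005?",x[:2],np.sqrt(x[2]+x[:2]@x[:2]),len(W))
# rail top
m=win((g>190),300,345,110,295);vs,us=np.nonzero(m);P=np.array([plane("top",u,v,.07)[:2] for u,v in zip(us,vs)],np.float32);print("rail",cv2.minAreaRect(P))
E
python3 m.py
```

```text
tab rect ((0.5029568076133728, -0.26397714018821716), (0.01318384986370802, 0.04665684327483177), 84.99649047851562) mean [ 0.5028508  -0.26291484]
pin 439.65909090909093 197.9318181818182 [ 0.53506958 -0.26259984  0.035     ]
pin 436.59420289855075 227.7246376811594 [ 0.47193522 -0.25432603  0.035     ]
pad ((0.6610097885131836, 0.1667473465204239), (0.11582629382610321, 0.1165500357747078), 177.4215087890625)
cover ((0.45363399386405945, 0.30380895733833313), (0.0901494100689888, 0.09835934638977051), 60.38339614868164) ((0.4546070694923401, 0.30009859800338745), 0.05171891301870346)
knob (156, 235, 14, 12) [0.44036078 0.28998324] [0.46215385 0.31556374]
port blobs [([138, 248, 5, 6, 22], [139.9, 250.9])]
flange z.005? [0.45182307 0.30712083] 0.05901965962455688 74
rail ((0.5253029465675354, -0.01763182133436203), (0.35778337717056274, 0.03827561438083649), 3.1119465827941895)
```

```bash
echo '[{"sx":0.024, "sy":-0.034, "turn":3, "jaw":0.085}, {"sx":0.048, "sy":-0.068, "turn":6, "jaw":0.085}, {"sx":0.072, "sy":-0.102, "turn":9, "jaw":0.085}, {"sx":0.096, "sy":-0.136, "turn":12, "jaw":0.085}, {"sx":0.12, "sy":-0.17, "turn":15, "jaw":0.085}]' | python3 drive.py
cat > st.py <<'E'
# python3 st.py x y z yaw : how far to go in tool axes
from h import *;import sys
from scipy.spatial.transform import Rotation as R
o=bot.get_obs();Q=R.from_euler("xyz",o["tcp_rot"],degrees=True)
print("t",o["time"],"p",o["ee_pos"].round(4),"rpy",o["tcp_rot"].round(2),"q",o["q"].round(1),"open",round(o["opening"],4),"gf",o["grasp_force"],"wf",o["wrist_force"].round(1))
if len(sys.argv)>3:
    a=list(map(float,sys.argv[1:]));print("tool d",Q.inv().apply(np.array(a[:3])-o["ee_pos"]).round(4))
    if len(a)>3:print("turn",((o["tcp_rot"][2]-a[3])+180)%360-180)
E
python3 st.py .4515 .3055 .256 20
python3 - <<'E'
from h import *
p=plane("top",139.9,250.9,.045);print(p);d=p[:2]-[.452,.306];print(np.hypot(*d),np.degrees(np.arctan2(d[1],d[0]))-90)
E
```

```text
time: 0.52
ee_pos: [0.2136, -0.3346, 0.2558]
tcp_rot: [-180.0, 0.0, -0.3]
wrist_force: [0.7, 0.2, 0.4]
opening: 0.0848
grasp_force: 0.0
t 0.5167 p [ 0.2136 -0.3346  0.2558] rpy [-1.7997e+02  1.0000e-02 -3.1000e-01] q [-57.5 -15.7  -9.1  96.7   0.  122.9] open 0.0848 gf 0.0 wf [0.7 0.2 0.4]
tool d [ 2.344e-01 -6.414e-01  1.000e-04]
turn -20.31159994522551
[0.43430536 0.37091915 0.045     ]
0.06728741372886049 15.246421747213319
```

```bash
echo '[{"sx":0.014, "sy":-0.038, "turn":-7, "jaw":0.085}, {"sx":0.028, "sy":-0.076, "turn":-14, "jaw":0.085}, {"sx":0.042, "sy":-0.113, "turn":-21, "jaw":0.085}, {"sx":0.056, "sy":-0.151, "turn":-28, "jaw":0.085}, {"sx":0.069, "sy":-0.189, "turn":-35, "jaw":0.085}]' | python3 drive.py >/dev/null
echo '[{"sx":0.033, "sy":-0.023, "turn":-7, "jaw":0.085}, {"sx":0.066, "sy":-0.046, "turn":-14, "jaw":0.085}, {"sx":0.098, "sy":-0.07, "turn":-21, "jaw":0.085}, {"sx":0.131, "sy":-0.093, "turn":-28, "jaw":0.085}, {"sx":0.164, "sy":-0.116, "turn":-35, "jaw":0.085}]' | python3 drive.py>/dev/null
python3 st.py .4515 .3055 .2 120
```

```text
t 1.35 p [0.3511 0.0436 0.2563] rpy [ 1.7996e+02 -1.0000e-02  7.0250e+01] q [  7.1 -21.6 -13.4  98.2  -0.  116.8] open 0.085 gf 0.0 wf [ 1.7 -1.5  0.1]
tool d [0.2804 0.006  0.0564]
turn -49.74545026435635
```

```bash
echo '[{"sx":0.04, "sy":0.001, "sz":0.006, "turn":-7, "jaw":0.085}, {"sx":0.08, "sy":0.002, "sz":0.012, "turn":-14, "jaw":0.085}, {"sx":0.12, "sy":0.002, "sz":0.018, "turn":-21, "jaw":0.085}, {"sx":0.16, "sy":0.003, "sz":0.024, "turn":-28, "jaw":0.085}, {"sx":0.2, "sy":0.004, "sz":0.03, "turn":-35, "jaw":0.085}]' | python3 drive.py >/dev/null
python3 st.py .4515 .3055 .18 120
```

```text
t 1.7667 p [0.4237 0.2301 0.2257] rpy [-1.7999e+02  1.0000e-02  1.0527e+02] q [ 28.5  -4.8  -3.1  91.7  -0.  103.2] open 0.0849 gf 0.0 wf [ 1.1 -1.1 -0. ]
tool d [0.0655 0.0467 0.0456]
turn -14.726647317867958
```

```bash
echo '[{"sx":0.022, "sy":0.016, "sz":0.01, "turn":-5, "jaw":0.085}, {"sx":0.044, "sy":0.031, "sz":0.02, "turn":-10, "jaw":0.085}, {"sx":0.0655, "sy":0.0467, "sz":0.03, "turn":-15, "jaw":0.085}, {"sx":0.0655, "sy":0.0467, "sz":0.045, "turn":-15, "jaw":0.085}, {"sx":0.0655, "sy":0.0467, "sz":0.045, "turn":-15, "jaw":0.085}]' | python3 drive.py 
python3 st.py .4515 .3055 .128 120
```

```text
time: 2.18
ee_pos: [0.4511, 0.3036, 0.1775]
tcp_rot: [-179.7, 0.0, 120.0]
wrist_force: [-0.0, -0.4, -0.3]
opening: 0.0849
grasp_force: 0.0
t 2.1833 p [0.4511 0.3036 0.1775] rpy [-1.7968e+02  2.0000e-02  1.1998e+02] q [33.9  3.5 -0.2 86.6 -0.  94. ] open 0.0849 gf 0.0 wf [-0.  -0.4 -0.3]
tool d [0.0015 0.0016 0.0495]
turn -0.015997642717934468
```

```bash
echo '[{"sz":0.02, "jaw":0.085}, {"sz":0.04, "jaw":0.085}, {"sz":0.05, "jaw":0.085}, {"sz":0.05, "jaw":0.05}, {"sz":0.05, "jaw":0.03}]' | python3 drive.py 30
echo '[{"jaw":0.015}, {"jaw":0.015}, {"jaw":0.015}, {"jaw":0.015}]' | python3 drive.py 30
python3 st.py
```

```text
time: 2.6
ee_pos: [0.4519, 0.3026, 0.1318]
tcp_rot: [-180.0, 0.0, 119.8]
wrist_force: [0.7, 0.3, -0.3]
opening: 0.0635
grasp_force: 0.0
time: 2.93
ee_pos: [0.4525, 0.3033, 0.1326]
tcp_rot: [179.9, -0.0, 119.9]
wrist_force: [-0.4, -0.7, 5.8]
opening: 0.0231
grasp_force: 29.3
t 2.9333 p [0.4525 0.3033 0.1326] rpy [179.89  -0.   119.88] q [33.8  3.5 -5.2 81.2 -0.  94. ] open 0.0231 gf 29.32147353887558 wf [-0.4 -0.7  5.8]
```

```bash
echo '[{"sz":-0.01, "jaw":0.015}, {"sz":-0.03, "jaw":0.015}, {"sz":-0.05, "jaw":0.015}, {"sz":-0.05, "jaw":0.015}]' | python3 drive.py 40
python3 st.py .661 .1667 .18 120
python3 - <<'E'
from h import *
for n in("scene","top"): cv2.imwrite(f"pics/{n}1.png",cams.camera(n))
s=cv2.imread("pics/scene1.png");t=cv2.imread("pics/top1.png")
cv2.imwrite("pics/c1.png",np.hstack([cv2.resize(s[120:290,380:530],(400,453)),cv2.resize(t[170:300,110:225],(400,453))]))
E
```

```text
time: 3.27
ee_pos: [0.4529, 0.3038, 0.1856]
tcp_rot: [179.7, -0.0, 119.9]
wrist_force: [0.6, 0.2, -1.0]
opening: 0.0226
grasp_force: 39.6
t 3.2667 p [0.4529 0.3038 0.1856] rpy [ 1.7972e+02 -2.0000e-02  1.1989e+02] q [33.8  3.2  0.4 86.9  0.  94. ] open 0.0226 gf 39.56913650035858 wf [ 0.6  0.2 -1. ]
tool d [-0.2225  0.1121  0.006 ]
turn -0.11273643735592032
```

View pics/c1.png

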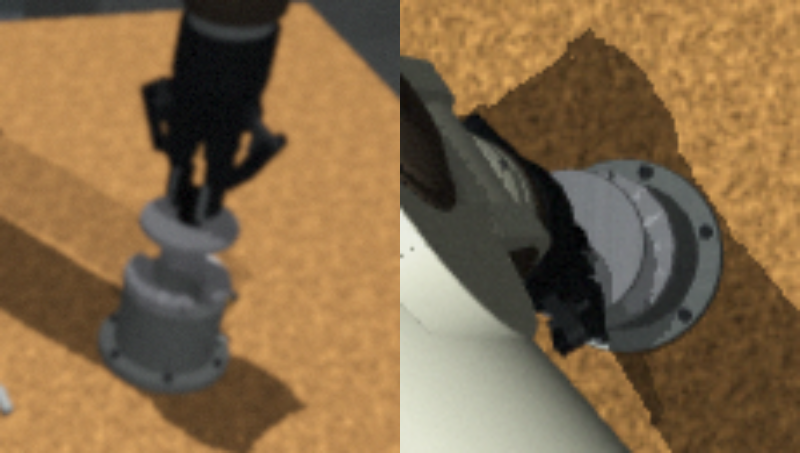

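The crop shows the cover lifted clear and level in the fingers, with the open notched collar underneath. Next I carry it to the pad.

```bash
echo '[{"sx":-0.03, "sy":0.015, "jaw":0.015}, {"sx":-0.065, "sy":0.033, "jaw":0.015}, {"sx":-0.1, "sy":0.05, "jaw":0.015}, {"sx":-0.135, "sy":0.068, "jaw":0.015}, {"sx":-0.17, "sy":0.086, "jaw":0.015}]' | python3 drive.py 40 >/dev/null
echo '[{"sx":-0.03, "sy":0.015, "jaw":0.015}, {"sx":-0.047, "sy":0.023, "jaw":0.015}, {"sx":-0.0525, "sy":0.026, "jaw":0.015}, {"sx":-0.0525, "sy":0.026, "jaw":0.015}]' | python3 drive.py 40
python3 st.py .661 .1667 .0466 120
```

```text
time: 4.12
ee_pos: [0.6604, 0.1648, 0.1789]
tcp_rot: [-179.8, -0.0, 119.8]
wrist_force: [-0.2, 1.7, -2.6]
opening: 0.0229
grasp_force: 39.8
t 4.1167 p [0.6604 0.1648 0.1789] rpy [-1.7983e+02 -5.0000e-02  1.1978e+02] q [14.  22.8 22.8 90.2 -0.  74.2] open 0.0229 gf 39.756301045417786 wf [-0.2  1.7 -2.6]
tool d [0.0013 0.0018 0.1323]
turn -0.22199915773680345
```

```bash
echo '[{"sx":0.001, "sy":0.001, "sz":0.035, "jaw":0.015}, {"sx":0.001, "sy":0.001, "sz":0.07, "jaw":0.015}, {"sx":0.001, "sy":0.001, "sz":0.1, "jaw":0.015}, {"sx":0.001, "sy":0.001, "sz":0.118, "jaw":0.015}, {"sx":0.001, "sy":0.001, "sz":0.12, "jaw":0.015}]' | python3 drive.py 40 >/dev/null
echo '[{"sz":0.004, "jaw":0.015}, {"sz":0.008, "jaw":0.015}, {"sz":0.008, "jaw":0.015}, {"sz":0.008, "jaw":0.015}]' | python3 drive.py 40
python3 st.py .661 .1667 .0466 120
```

```text
time: 4.87
ee_pos: [0.6608, 0.1677, 0.0547]
tcp_rot: [179.9, 0.0, 119.9]
wrist_force: [-0.1, -0.3, -1.8]
opening: 0.0229
grasp_force: 39.8
t 4.8667 p [0.6608 0.1677 0.0547] rpy [1.7989e+02 3.0000e-02 1.1990e+02] q [14.2 23.6 10.1 76.4  0.  74.3] open 0.0229 gf 39.83695685863495 wf [-0.1 -0.3 -1.8]
tool d [-0.001  -0.0004  0.0081]
turn -0.103465255403421
```

```bash
echo '[{"sz":0.003, "jaw":0.015}, {"sz":0.006, "jaw":0.015}, {"sz":0.006, "jaw":0.015}, {"sz":0.006, "jaw":0.015}]' | python3 drive.py 40
echo '[{"sz":0.002, "jaw":0.015}, {"sz":0.003, "jaw":0.015}, {"sz":0.003, "jaw":0.015}, {"sz":0.003, "jaw":0.015}]' | python3 drive.py 40
```

```text
time: 5.2
ee_pos: [0.6602, 0.1673, 0.0471]
tcp_rot: [-180.0, -0.0, 119.9]
wrist_force: [0.1, -1.5, -2.6]
opening: 0.0225
grasp_force: 39.8
time: 5.53
ee_pos: [0.6604, 0.1673, 0.0466]
tcp_rot: [179.9, 0.0, 119.9]
wrist_force: [-6.6, -1.8, 13.1]
opening: 0.0222
grasp_force: 41.2
```

```bash
echo '[{"sz":-0.002, "jaw":0.03}, {"sz":-0.002, "jaw":0.05}, {"sz":-0.002, "jaw":0.07}, {"sz":-0.002, "jaw":0.085}, {"sz":-0.002, "jaw":0.085}]' | python3 drive.py
echo '[{"sz":-0.02, "jaw":0.085}, {"sz":-0.05, "jaw":0.085}, {"sz":-0.09, "jaw":0.085}, {"sz":-0.13, "jaw":0.085}, {"sz":-0.17, "jaw":0.085}]' | python3 drive.py
python3 st.py .5 -.263 .22 174
```

```text
time: 5.95
ee_pos: [0.6603, 0.1674, 0.046]
tcp_rot: [-180.0, -0.0, 119.9]
wrist_force: [0.4, 0.2, 1.1]
opening: 0.0768
grasp_force: 0.0
time: 6.37
ee_pos: [0.6599, 0.1673, 0.2178]
tcp_rot: [-180.0, -0.0, 119.9]
wrist_force: [1.4, 0.5, -0.3]
opening: 0.0848
grasp_force: 0.0
t 6.3667 p [0.6599 0.1673 0.2178] rpy [-1.7998e+02 -1.0000e-02  1.1988e+02] q [14.2 23.4 27.8 94.5 -0.  74.3] open 0.0848 gf 0.0 wf [ 1.4  0.5 -0.3]
tool d [-0.2934 -0.353  -0.002 ]
turn -54.115479515508184
```

```bash
echo '[{"sx":-0.025, "sy":-0.03, "turn":-7, "jaw":0.085}, {"sx":-0.05, "sy":-0.06, "turn":-14, "jaw":0.085}, {"sx":-0.075, "sy":-0.09, "turn":-21, "jaw":0.085}, {"sx":-0.1, "sy":-0.12, "turn":-28, "jaw":0.085}, {"sx":-0.128, "sy":-0.154, "turn":-35, "jaw":0.085}]' | python3 drive.py
python3 st.py .503 -.261 .22 174
python3 - <<'E'
from h import *
for n in("scene","top"): cv2.imwrite(f"pics/{n}2.png",cams.camera(n))
s=cv2.imread("pics/scene2.png");t=cv2.imread("pics/top2.png")
cv2.imwrite("pics/c2.png",np.vstack([np.hstack([cv2.resize(s[190:260,400:480],(400,350)),cv2.resize(t[205:275,130:210],(400,350),interpolation=cv2.INTER_NEAREST)]),np.hstack([cv2.resize(t[105:185,190:290],(312,250)),cv2.resize(s[280:360,360:455],(297,250)),cv2.resize(t[190:240,418:456],(191,250),interpolation=cv2.INTER_NEAREST)])]))
E
```

```text
time: 6.78
ee_pos: [0.591, -0.0185, 0.2161]
tcp_rot: [180.0, 0.0, 155.1]
wrist_force: [-0.0, -1.2, -0.5]
opening: 0.0851
grasp_force: 0.0
t 6.7833 p [ 0.591  -0.0185  0.2161] rpy [1.7999e+02 1.0000e-02 1.5512e+02] q [-1.8 10.  11.2 91.2  0.  23.1] open 0.0851 gf 0.0 wf [-0.  -1.2 -0.5]
tool d [-0.0222 -0.257  -0.0039]
turn -18.879292349195993
```

View pics/c2.png

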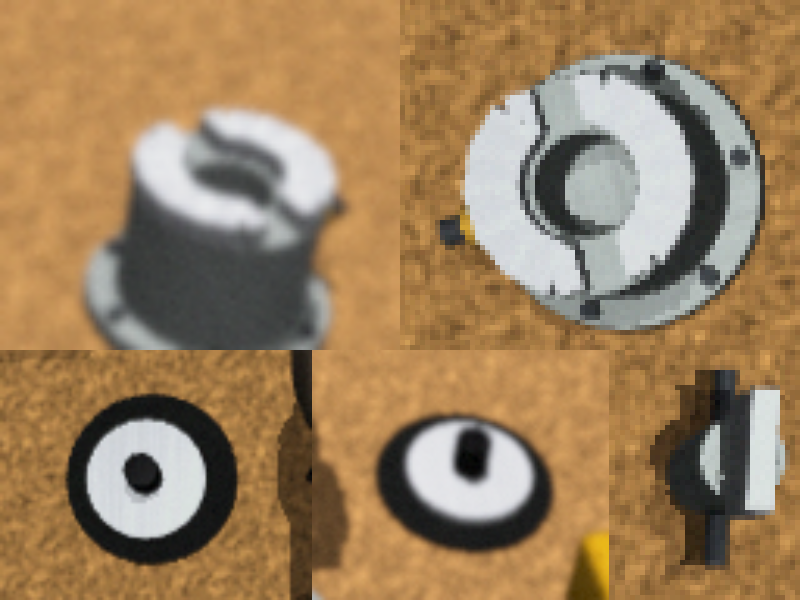

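The crop shows the cover knob up and well centred on the pad. The collar is open, with notches running from the top-left to the bottom-right in the top view, and the plunger hasn't moved. Next I measure the cell, its notches and the plunger.

```bash
python3 - <<'E'
from h import *
t=cv2.imread("pics/top2.png");s=cv2.imread("pics/scene2.png");s0=s
def circ(W):
    for _ in range(5):
        x=np.linalg.lstsq(np.c_[2*W,np.ones(len(W))],(W**2).sum(1),rcond=None)[0];r=np.sqrt(x[2]+x[:2]@x[:2]);e=abs(np.hypot(*(W-x[:2]).T)-r);W=W[e<max(.0015,2*e.std())]
    return x[:2].round(4),r.round(4),len(W)
def anal(n,img,box,th,pixc):
    g=img.min(2);m=np.zeros(g.shape,np.uint8);u0,u1,v0,v1=box;m[v0:v1,u0:u1]=(g[v0:v1,u0:u1]>th)
    vs,us=np.nonzero(m);W=np.array([plane(n,u,v,.09)[:2] for u,v in zip(us,vs)])
    H=cv2.convexHull(np.c_[us,vs].astype(np.int32))[:,0]; C=np.array([plane(n,u,v,.09)[:2] for u,v in H])
    c,r,k=circ(C);print(n,"outer",c,r,k)
    # notch: sample rings, test mask
    for rad in(.028,.032,.036,.040):
        A=np.radians(np.arange(0,360,1));q=np.array([proj(n,[*(c+rad*np.array([np.cos(a),np.sin(a)])),.09]) for a in A])
        val=cv2.remap(g,q[:,0].astype(np.float32)[None],q[:,1].astype(np.float32)[None],cv2.INTER_LINEAR)[0]
        d=np.nonzero(val<th)[0];d=np.where(d>270,d-360,d);d.sort();runs=np.split(d,np.nonzero(np.diff(d)>3)[0]+1);print(rad,[(int(x[0]),int(x[-1])) for x in runs if len(x)>2])
    return c
anal("top",t,(140,192,212,268),222,0)
anal("scene",s,(420,472,205,250),150,0)
for n,g,z in(("top",t,.012),):
  for nm,(u0,u1,v0,v1),zz in(("cover",(212,262,120,175),.012),):
    m=np.zeros(g.shape[:2],np.uint8);m[v0:v1,u0:u1]=g.min(2)[v0:v1,u0:u1]>150
    c=cv2.convexHull(max(cv2.findContours(m,0,1)[0],key=cv2.contourArea))[:,0];print(nm,circ(np.array([plane(n,*p,zz)[:2] for p in c])))
# tab: row-wise edges in top at z=.113
g=t.min(2);R=[]
for v in range(200,221):
    u=np.nonzero(g[v,440:456]>190)[0]+440
    if len(u): R.append((v,u[0]-.5,u[-1]+.5))
R=np.array(R);L=np.array([plane("top",a,v,.113)[:2] for v,a,b in R]);Q=np.array([plane("top",b,v,.113)[:2] for v,a,b in R])
for X in(L,Q,(L+Q)/2):
    p=np.polyfit(X[:,0],X[:,1],1);print("tab yaw",np.degrees(np.arctan(p[0])).round(2),"y at .503",np.polyval(p,.503).round(4))
col=np.nonzero((g[190:232,446:450]>190).any(1))[0]+190;print("tab x",plane("top",448,col[0]-.5,.113)[0],plane("top",448,col[-1]+.5,.113)[0])
E
```

```text
Traceback (most recent call last):
TypeError: 'NoneType' object is not subscriptable
```

```bash
cat > a.py <<'E'
from h import *
t=cv2.imread("pics/top2.png");s=cv2.imread("pics/scene2.png")
print(t[236,142:190].min(1).tolist());print(s[205:250,430].min(1).tolist())
def circ(W):
    for _ in range(5):
        x=np.linalg.lstsq(np.c_[2*W,np.ones(len(W))],(W**2).sum(1),rcond=None)[0];r=np.sqrt(x[2]+x[:2]@x[:2]);e=abs(np.hypot(*(W-x[:2]).T)-r);W=W[e<max(.0015,2*e.std())]
    return x[:2].round(4),r.round(4),len(W)
def anal(n,img,box,th):
    g=img.min(2);m=np.zeros(g.shape,np.uint8);u0,u1,v0,v1=box;m[v0:v1,u0:u1]=(g[v0:v1,u0:u1]>th)
    vs,us=np.nonzero(m)
    H=cv2.convexHull(np.c_[us,vs].astype(np.int32))[:,0]; C=np.array([plane(n,u,v,.09)[:2] for u,v in H])
    c,r,k=circ(C);print(n,"outer",c,r,k)
    for rad in(.028,.032,.036,.040):
        A=np.radians(np.arange(0,360,1));q=np.array([proj(n,[*(c+rad*np.array([np.cos(a),np.sin(a)])),.09]) for a in A])
        val=cv2.remap(g,q[:,0].astype(np.float32)[None],q[:,1].astype(np.float32)[None],cv2.INTER_LINEAR)[0]
        d=np.nonzero(val<th)[0];d=np.where(d>270,d-360,d);d.sort();runs=np.split(d,np.nonzero(np.diff(d)>3)[0]+1);print(rad,[(int(x[0]),int(x[-1])) for x in runs if len(x)>2])
if __name__=="__main__":
    anal("top",t,(140,192,212,268),200)
    anal("scene",s,(420,472,205,250),130)
    g=t;u0,u1,v0,v1=212,262,120,175
    m=np.zeros(g.shape[:2],np.uint8);m[v0:v1,u0:u1]=g.min(2)[v0:v1,u0:u1]>150
    c=cv2.convexHull(max(cv2.findContours(m,0,1)[0],key=cv2.contourArea))[:,0];print("cover",circ(np.array([plane("top",*map(float,p),.012)[:2] for p in c])))
    g=t.min(2);R=[]
    for v in range(200,221):
        u=np.nonzero(g[v,440:456]>190)[0]+440
        if len(u): R.append((v,u[0]-.5,u[-1]+.5))
    R=np.array(R);L=np.array([plane("top",a,v,.113)[:2] for v,a,b in R]);Q=np.array([plane("top",b,v,.113)[:2] for v,a,b in R])
    for X in(L,Q,(L+Q)/2):
        p=np.polyfit(X[:,0],X[:,1],1);print("tab yaw",np.degrees(np.arctan(p[0])).round(2),"y at .503",np.polyval(p,.503).round(4))
    col=np.nonzero((g[190:232,446:450]>190).any(1))[0]+190;print("tab x",plane("top",448,col[0]-.5,.113)[0],plane("top",448,col[-1]+.5,.113)[0])
E
python3 a.py
```

```text
[70, 163, 212, 214, 210, 212, 216, 210, 216, 216, 216, 215, 200, 85, 94, 175, 103, 36, 44, 43, 40, 39, 52, 116, 158, 158, 152, 156, 157, 151, 144, 153, 149, 152, 174, 216, 217, 218, 216, 216, 216, 215, 217, 216, 219, 212, 56, 39]
[87, 85, 84, 86, 83, 84, 84, 83, 92, 114, 157, 188, 212, 224, 223, 227, 229, 227, 228, 228, 224, 215, 194, 158, 120, 88, 74, 67, 65, 57, 57, 61, 56, 56, 55, 60, 59, 61, 59, 60, 61, 61, 61, 63, 61]
top outer [0.4517 0.3068] 0.0453 21
0.028 [(-4, 35), (175, 214)]
0.032 [(-1, 34), (176, 211)]
0.036 [(0, 30), (180, 209)]
0.04 [(-16, -13), (2, 30), (180, 208)]
scene outer [0.4831 0.2912] 0.07 4
0.028 [(-89, 18), (60, 89), (111, 194), (262, 270)]
0.032 [(-89, 22), (53, 76), (120, 188), (252, 270)]
0.036 [(-89, 74), (122, 170), (243, 270)]
0.04 [(-89, 76), (123, 165), (237, 270)]
cover (array([0.6595, 0.1699]), np.float64(0.0409), 25)
tab yaw -3.8 y at .503 -0.2574
tab yaw -4.63 y at .503 -0.2677
tab yaw -4.22 y at .503 -0.2626
tab x 0.5270583883435502 0.47916403199208596
```

```bash
echo '[{"sx":-0.003, "sy":-0.037, "turn":-4, "jaw":0.085}, {"sx":-0.007, "sy":-0.075, "turn":-8, "jaw":0.085}, {"sx":-0.01, "sy":-0.113, "turn":-12, "jaw":0.085}, {"sx":-0.013, "sy":-0.15, "turn":-16, "jaw":0.085}, {"sx":-0.016, "sy":-0.185, "turn":-20.9, "jaw":0.085}]' | python3 drive.py
python3 st.py .503 -.2626 .2 176
python3 - <<'E'
from a import *
g=s.min(2);m=np.zeros(g.shape,np.uint8);m[205:242,422:472]=g[205:242,422:472]>150
cs=[c for c in cv2.findContours(m,0,1)[0] if len(c)>8];H=cv2.convexHull(np.vstack(cs))[:,0];print(H.min(0),H.max(0))
print(circ(np.array([plane("scene",*map(float,p),.09)[:2] for p in H])))
# tab top in scene0
s0=cv2.imread("pics/scene0.png");g=s0.min(2);m=np.zeros(g.shape,np.uint8);m[238:262,190:215]=g[238:262,190:215]>150
print(blobs(m,5));vs,us=np.nonzero(m);P=np.array([plane("scene",float(u),float(v),.113)[:2] for u,v in zip(us,vs)],np.float32);print(P.mean(0),cv2.minAreaRect(P))
E
```

```text
time: 7.3
ee_pos: [0.5266, -0.1928, 0.2163]
tcp_rot: [-180.0, 0.0, 175.8]
wrist_force: [0.7, -0.2, 0.8]
opening: 0.0849
grasp_force: 0.0
t 7.3 p [ 0.5266 -0.1928  0.2163] rpy [-1.8000e+02  1.0000e-02  1.7579e+02] q [-20.1   5.8   6.5  90.7   0.  -15.9] open 0.0849 gf 0.0 wf [ 0.7 -0.2  0.8]
tool d [ 0.0184 -0.0714  0.0163]
turn -0.21139862529588527
[70, 163, 212, 214, 210, 212, 216, 210, 216, 216, 216, 215, 200, 85, 94, 175, 103, 36, 44, 43, 40, 39, 52, 116, 158, 158, 152, 156, 157, 151, 144, 153, 149, 152, 174, 216, 217, 218, 216, 216, 216, 215, 217, 216, 219, 212, 56, 39]
[87, 85, 84, 86, 83, 84, 84, 83, 92, 114, 157, 188, 212, 224, 223, 227, 229, 227, 228, 228, 224, 215, 194, 158, 120, 88, 74, 67, 65, 57, 57, 61, 56, 56, 55, 60, 59, 61, 59, 60, 61, 61, 61, 63, 61]
[427 212] [466 238]
(array([0.4542, 0.3058]), np.float64(0.0472), 10)
[([196, 243, 8, 16, 79], [199.6, 250.4])]
[ 0.50462276 -0.26274756] ((0.5046720504760742, -0.2627772390842438), (0.011212323792278767, 0.04914379119873047), 85.6369400024414)
```

```bash
echo '[{"sx":0.008, "sy":-0.035, "jaw":0.085}, {"sx":0.0175, "sy":-0.0715, "jaw":0.085}, {"sx":0.0175, "sy":-0.0715, "sz":0.02, "jaw":0.085}, {"sx":0.0175, "sy":-0.0715, "sz":0.036, "jaw":0.085}, {"sx":0.0175, "sy":-0.0715, "sz":0.036, "jaw":0.085}]' | python3 drive.py
python3 st.py .5038 -.2627 .106 175.7
```

```text
time: 7.72
ee_pos: [0.5033, -0.2614, 0.177]
tcp_rot: [179.9, -0.2, 175.5]
wrist_force: [-1.4, 0.8, -0.5]
opening: 0.0846
grasp_force: 0.0
t 7.7167 p [ 0.5033 -0.2614  0.177 ] rpy [179.89  -0.23 175.52] q [-27.5   6.7   3.2  86.7   0.  -23. ] open 0.0846 gf 0.0 wf [-1.4  0.8 -0.5]
tool d [-0.0009 -0.0014  0.071 ]
turn -0.1794428314186689
```

```bash
echo '[{"sy":-0.001, "sz":0.02, "jaw":0.085}, {"sy":-0.001, "sz":0.045, "jaw":0.085}, {"sy":-0.001, "sz":0.062, "jaw":0.085}, {"sy":-0.001, "sz":0.068, "jaw":0.085}, {"sy":-0.001, "sz":0.068, "jaw":0.085}]' | python3 drive.py
echo '[{"jaw":0.085}, {"jaw":0.085}, {"jaw":0.085}]' | python3 drive.py
python3 st.py .5038 -.2627 .106 175.7
```

```text
time: 8.13
ee_pos: [0.5041, -0.2616, 0.1114]
tcp_rot: [179.9, -0.1, 175.7]
wrist_force: [-0.3, -0.6, -0.7]
opening: 0.0849
grasp_force: 0.0
time: 8.38
ee_pos: [0.505, -0.2626, 0.1139]
tcp_rot: [-180.0, 0.1, 175.6]
wrist_force: [-0.2, 0.5, 0.6]
opening: 0.0845
grasp_force: 0.0
t 8.3833 p [ 0.505  -0.2626  0.1139] rpy [-1.7995e+02  1.1000e-01  1.7564e+02] q [-27.5   7.1  -3.4  79.4   0.  -23.1] open 0.0845 gf 0.0 wf [-0.2  0.5  0.6]
tool d [ 0.0012 -0.0002  0.0079]
turn -0.056321052978233865
```

```bash
echo '[{"sx":0.001, "sz":0.003, "jaw":0.085}, {"sx":0.001, "sz":0.006, "jaw":0.085}, {"sx":0.001, "sz":0.006, "jaw":0.05}, {"sx":0.001, "sz":0.006, "jaw":0.02}, {"sx":0.001, "sz":0.006, "jaw":0.02}]' | python3 drive.py 50
echo '[{"jaw":0.005}, {"jaw":0.005}, {"jaw":0.005}, {"jaw":0.005}, {"jaw":0.005}]' | python3 drive.py 50
echo '[{"jaw":0.005}, {"jaw":0.005}, {"jaw":0.005}, {"jaw":0.005}, {"jaw":0.005}]' | python3 drive.py 100
python3 st.py .5038 -.2627 .106 175.7
```

```text
time: 8.8
ee_pos: [0.5032, -0.2623, 0.1063]
tcp_rot: [180.0, -0.0, 175.6]
wrist_force: [0.3, -0.2, -0.5]
opening: 0.0509
grasp_force: 0.0
time: 9.22
ee_pos: [0.5034, -0.2625, 0.1064]
tcp_rot: [-180.0, 0.0, 175.6]
wrist_force: [0.1, 0.2, 0.7]
opening: 0.0111
grasp_force: 50.2
time: 9.63
ee_pos: [0.5034, -0.2624, 0.1065]
tcp_rot: [-180.0, 0.0, 175.6]
wrist_force: [0.3, -1.2, 2.0]
opening: 0.0105
grasp_force: 97.8
t 9.6333 p [ 0.5034 -0.2624  0.1065] rpy [-1.7998e+02  2.0000e-02  1.7564e+02] q [-27.5   7.1  -4.2  78.7  -0.  -23.2] open 0.0105 gf 97.81289935112 wf [ 0.3 -1.2  2. ]
tool d [-0.0004 -0.0002  0.0005]
turn -0.06427771382087144
```

```bash
echo '[{"sz":-0.01, "jaw":0.005}, {"sz":-0.03, "jaw":0.005}, {"sz":-0.06, "jaw":0.005}, {"sz":-0.09, "jaw":0.005}, {"sz":-0.12, "jaw":0.005}]' | python3 drive.py 100
echo '[{"sz":-0.025, "jaw":0.005}, {"sz":-0.04, "jaw":0.005}, {"sz":-0.04, "jaw":0.005}]' | python3 drive.py 100
python3 st.py .453 .3063 .2665 195.3
python3 - <<'E'
from h import *
for n in("scene","top"): cv2.imwrite(f"pics/{n}3.png",cams.camera(n))
s=cv2.imread("pics/scene3.png");cv2.imwrite("pics/c3.png",cv2.resize(s[90:330,120:360],(600,600)))
E
```

```text
time: 10.05
ee_pos: [0.5026, -0.2618, 0.2269]
tcp_rot: [179.9, -0.1, 175.6]
wrist_force: [2.1, -0.8, -5.8]
opening: 0.0104
grasp_force: 97.9
time: 10.3
ee_pos: [0.5038, -0.2624, 0.2697]
tcp_rot: [-179.9, 0.2, 175.6]
wrist_force: [-0.1, -0.3, -5.2]
opening: 0.0104
grasp_force: 98.0
t 10.3 p [ 0.5038 -0.2624  0.2697] rpy [-179.93    0.21  175.65] q [-27.5   7.6  14.5  96.6   0.  -23.2] open 0.0104 gf 98.01807761192322 wf [-0.1 -0.3 -5.2]
tool d [0.0938 0.5632 0.0022]
turn -19.65381544811106
```

View pics/c3.png

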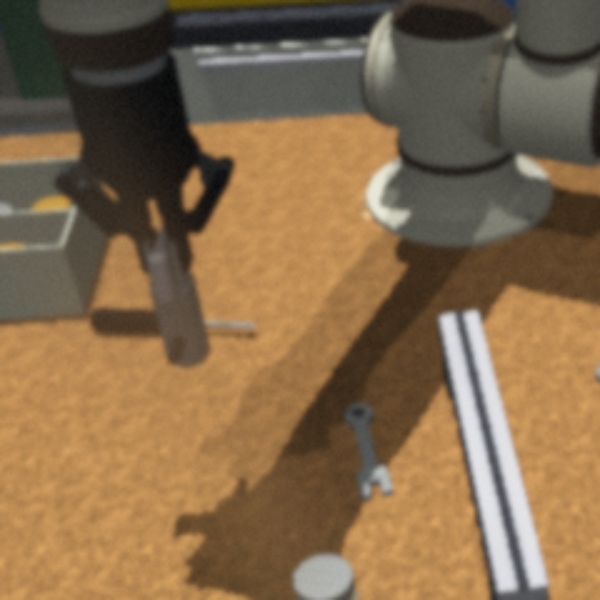

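The plunger hangs upright from the fingers, with its foot at about (193,232) in the scene picture and nothing else disturbed. Next I carry it over the rail with the foot about 0.16 m up.

```bash
echo '[{"sx":0.003, "sy":0.018, "jaw":0.005}, {"sx":0.008, "sy":0.05, "jaw":0.005}, {"sx":0.014, "sy":0.085, "jaw":0.005}, {"sx":0.02, "sy":0.12, "jaw":0.005}, {"sx":0.026, "sy":0.155, "jaw":0.005}]' | python3 drive.py 100 >/dev/null
echo '[{"sx":0.006, "sy":0.035, "jaw":0.005}, {"sx":0.012, "sy":0.07, "jaw":0.005}, {"sx":0.017, "sy":0.105, "jaw":0.005}, {"sx":0.023, "sy":0.14, "jaw":0.005}, {"sx":0.029, "sy":0.175, "jaw":0.005}]' | python3 drive.py 100 >/dev/null
echo '[{"sx":0.005, "sy":0.03, "turn":-4, "jaw":0.005}, {"sx":0.01, "sy":0.06, "turn":-8, "jaw":0.005}, {"sx":0.015, "sy":0.09, "turn":-12, "jaw":0.005}, {"sx":0.02, "sy":0.12, "turn":-16, "jaw":0.005}, {"sx":0.025, "sy":0.145, "turn":-19.7, "jaw":0.005}]' | python3 drive.py 100
python3 st.py .453 .3063 .2665 195.3
```

```text
time: 11.65
ee_pos: [0.4586, 0.2191, 0.2639]
tcp_rot: [-180.0, -0.2, -164.4]
wrist_force: [0.5, 0.2, -5.4]
opening: 0.0107
grasp_force: 98.9
t 11.65 p [0.4586 0.2191 0.2639] rpy [-179.99   -0.21 -164.42] q [25.5 -0.4  5.4 96.   0.   9.9] open 0.0107 gf 98.87443542480469 wf [ 0.5  0.2 -5.4]
tool d [-0.0181  0.0855 -0.0027]
turn 0.2817917792784215
```

```bash
echo '[{"sx":-0.006, "sy":0.025, "jaw":0.005}, {"sx":-0.012, "sy":0.05, "jaw":0.005}, {"sx":-0.016, "sy":0.07, "jaw":0.005}, {"sx":-0.018, "sy":0.08, "jaw":0.005}, {"sx":-0.018, "sy":0.08, "jaw":0.005}]' | python3 drive.py 100 >/dev/null
echo '[{"jaw":0.005}, {"jaw":0.005}, {"jaw":0.005}]' | python3 drive.py 100 >/dev/null
python3 st.py .453 .3063 .2265 195.3
```

```text
t 12.3167 p [0.4559 0.2983 0.266 ] rpy [-1.7998e+02 -3.0000e-02 -1.6472e+02] q [33.2  4.5 10.7 96.2 -0.  17.9] open 0.0103 gf 98.94201993942261 wf [-1.  -0.5 -6.3]
tool d [0.0007 0.0085 0.0395]
turn -0.020779579222335087
```

```bash
echo '[{"sy":0.004, "jaw":0.005}, {"sx":0.0005, "sy":0.0085, "sz":0.012, "jaw":0.005}, {"sx":0.0005, "sy":0.0085, "sz":0.026, "jaw":0.005}, {"sx":0.0005, "sy":0.0085, "sz":0.036, "jaw":0.005}, {"sx":0.0005, "sy":0.0085, "sz":0.038, "jaw":0.005}]' | python3 drive.py 100 >/dev/null
echo '[{"jaw":0.005}, {"jaw":0.005}, {"jaw":0.005}]' | python3 drive.py 100 >/dev/null
python3 st.py .453 .3063 .2165 195.3
python3 - <<'E'
from h import *
for n in("scene","top"): cv2.imwrite(f"pics/{n}4.png",cams.camera(n))
s=cv2.imread("pics/scene4.png");t=cv2.imread("pics/top4.png")
cv2.imwrite("pics/c4.png",np.hstack([cv2.resize(s[130:270,395:495],(428,600)),cv2.resize(t[200:280,130:179],(368,600),interpolation=cv2.INTER_NEAREST)]))
E
```

```text
t 12.9833 p [0.4534 0.3074 0.2292] rpy [ 1.7998e+02  7.0000e-02 -1.6468e+02] q [34.1  4.1  6.1 92.  -0.  18.8] open 0.0106 gf 98.74748468399048 wf [ 0.6 -0.1 -5.2]
tool d [ 0.0007 -0.0009  0.0127]
turn 0.021811523189342097
```

View pics/c4.png

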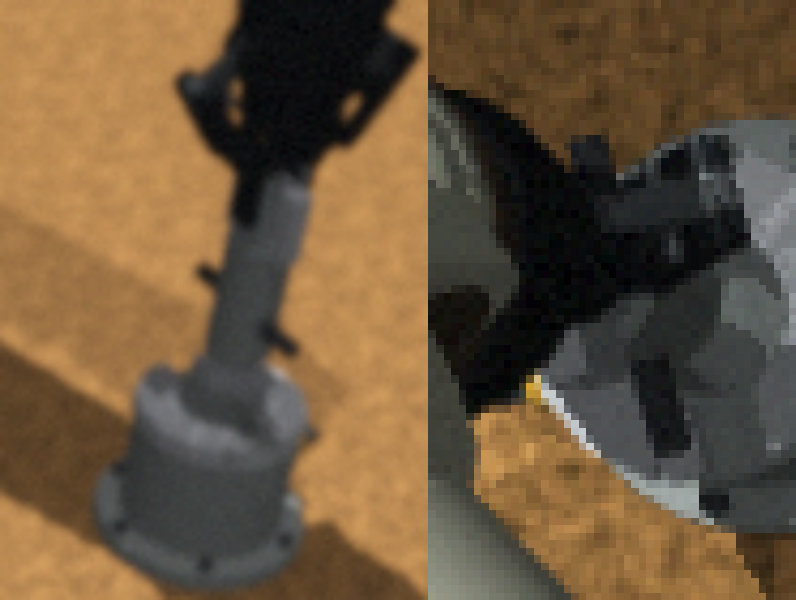

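The scene crop shows the plunger upright above the open cell. Its pin ends are at about (443,193) and (464,211) in the scene view, and (152,218) and (162,260) in the top view. I'll triangulate these to check centring.

```bash
python3 - <<'E'
from h import *
a,ra=two((152,219),(463.5,211));b,rb=two((162.3,259.5),(443.5,193.5))
print("+x end",a.round(4),ra,"-x end",b.round(4),rb,"mid",((a+b)/2).round(4),"yaw",np.degrees(np.arctan2(*(a-b)[[1,0]])),"len",np.linalg.norm(a-b))
# expected pixel of pin ends/ shaft for a plunger centred at candidates
c,s=np.cos(np.radians(15.3)),np.sin(np.radians(15.3))
for ctr in((.453,.3063),(.4534,.3074)):
    for k in(.042,-.042):print(ctr,k,[proj(n,[ctr[0]+k*c,ctr[1]+k*s,.153]).round(1).tolist() for n in("top","scene")])
# shaft edges in scene, rows 190..205 vs expected axis
g=cv2.imread("pics/scene4.png");L=cv2.cvtColor(g,cv2.COLOR_BGR2HSV)[...,1]
for v in(192,196,200,204):
    u=np.nonzero(L[v,425:480]<70)[0]+425
    for k in np.split(u,np.nonzero(np.diff(u)>2)[0]+1):
        if len(k)>8:print("row",v,k[0],k[-1],(k[0]+k[-1])/2)
for z in(.135,.15,.17):print("axis",z,proj("scene",[.4534,.3074,z]).round(1))
E
```

```text
+x end [0.4924 0.3183 0.1519] 0.003050784276040077 -x end [0.414  0.2999 0.1479] 0.0027737122932797688 mid [0.4532 0.3091 0.1499] yaw 13.237980106903738 len 0.08062420578393674
(0.453, 0.3063) 0.042 [[151.5, 218.1], [462.6, 211.0]]
(0.453, 0.3063) -0.042 [[163.4, 260.0], [441.1, 191.6]]
(0.4534, 0.3074) 0.042 [[151.0, 218.0], [463.2, 211.1]]
(0.4534, 0.3074) -0.042 [[162.8, 259.8], [441.6, 191.6]]
row 192 448 461 454.5
row 196 445 460 452.5
row 200 446 459 452.5
row 204 445 458 451.5
axis 0.135 [450.7 207.5]
axis 0.15 [451.9 202.1]
axis 0.17 [453.4 194.9]
```

The pin and shaft match a centred plunger to about 1 mm. Now I lower it to about 10 mm above the collar.

```bash
echo '[{"sy":-0.0005, "sz":0.004, "jaw":0.005}, {"sy":-0.0005, "sz":0.008, "jaw":0.005}, {"sy":-0.0005, "sz":0.012, "jaw":0.005}, {"sy":-0.0005, "sz":0.015, "jaw":0.005}, {"sy":-0.0005, "sz":0.015, "jaw":0.005}]' | python3 drive.py 100 >/dev/null
echo '[{"jaw":0.005}, {"jaw":0.005}, {"jaw":0.005}, {"jaw":0.005}, {"jaw":0.005}]' | python3 drive.py 100
python3 st.py .453 .3066 .2075 195.3
```

```text
time: 13.92
ee_pos: [0.4534, 0.3069, 0.2135]
tcp_rot: [180.0, 0.0, -164.7]
wrist_force: [-0.4, -0.2, -5.9]
opening: 0.0101
grasp_force: 99.0
t 13.9167 p [0.4534 0.3069 0.2135] rpy [ 1.7999e+02  2.0000e-02 -1.6466e+02] q [34.1  3.9  4.2 90.3 -0.  18.8] open 0.0101 gf 99.03291821479797 wf [-0.4 -0.2 -5.9]
tool d [ 0.0004 -0.0002  0.006 ]
turn 0.03746791665435012
```

```bash
echo '[{"sz":0.003, "jaw":0.005}, {"sz":0.006, "jaw":0.005}, {"sz":0.006, "jaw":0.005}, {"sz":0.006, "jaw":0.005}, {"sz":0.006, "jaw":0.005}]' | python3 drive.py 100 >/dev/null
echo '[{"jaw":0.005}, {"jaw":0.005}, {"jaw":0.005}, {"jaw":0.005}, {"jaw":0.005}]' | python3 drive.py 100
echo '[{"jaw":0.005}, {"jaw":0.005}, {"jaw":0.005}, {"jaw":0.005}, {"jaw":0.005}]' | python3 drive.py 100
python3 st.py .453 .3066 .2075 195.3
python3 - <<'E'
from h import *
for n in("scene","top"): cv2.imwrite(f"pics/{n}5.png",cams.camera(n))
s=cv2.imread("pics/scene5.png");t=cv2.imread("pics/top5.png")
cv2.imwrite("pics/c5.png",np.hstack([cv2.resize(s[150:270,395:495],(500,600)),np.vstack([cv2.resize(s[280:360,360:460],(300,240)),cv2.resize(t[100:220,200:300],(300,360))])]))
c,k=np.cos(np.radians(15.3)),np.sin(np.radians(15.3))
for m in(.042,-.042):print(proj("scene",[.453+m*c,.3066+m*k,.131]).round(1))
E
```

```text
time: 14.75
ee_pos: [0.4533, 0.3069, 0.2074]
tcp_rot: [180.0, 0.0, -164.7]
wrist_force: [0.2, 0.4, -6.6]
opening: 0.0104
grasp_force: 99.0
time: 15.17
ee_pos: [0.4533, 0.3069, 0.2073]
tcp_rot: [180.0, 0.0, -164.7]
wrist_force: [-0.4, 0.4, -5.7]
opening: 0.0105
grasp_force: 99.0
t 15.1667 p [0.4533 0.3069 0.2073] rpy [ 180.      0.   -164.66] q [34.1  3.9  3.5 89.6  0.  18.8] open 0.0105 gf 99.0329110622406 wf [-0.4  0.4 -5.7]
tool d [ 0.0004 -0.0002 -0.0002]
turn 0.03671708989384115
[460.9 218.9]
[439.7 199.3]
```

View pics/c5.png

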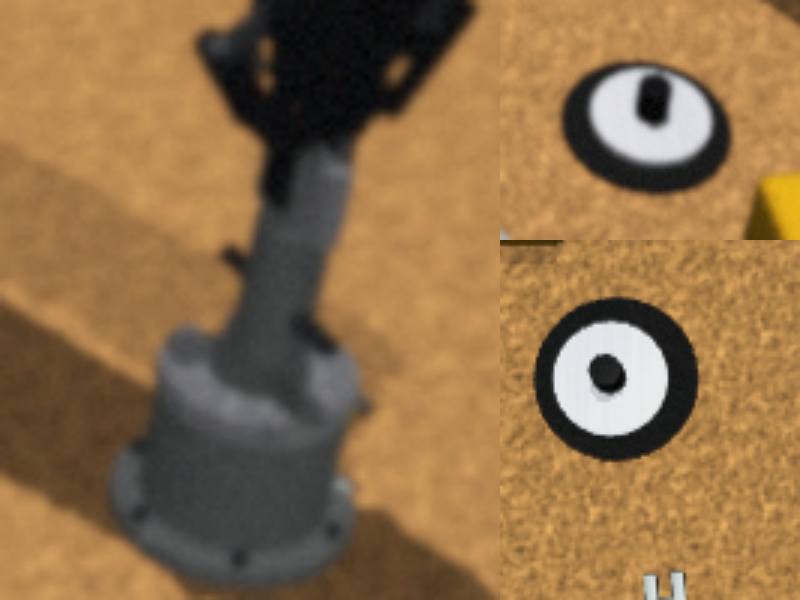

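The picture shows the plunger hanging centred just above the collar. Its pin ends at about (461,219) and (440,200) are where they should be, in line with the notches, and the cover is centred on the pad.

```bash
python3 -c "
from workcell import bot, cams
print(bot.job_done())"
```

```text
the job is handed in; nothing more can be done
None
```

I handed the job in at about 15 s, but the hand-in returned no verdict. At the last check the cover was knob up and centred on the pad, and the plunger was still held, upright and still, about 1 cm above the collar, centred on the bore with its pin in line with the notches.

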